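# Turn the draining stand right side up against the leaning rest

### The job

The small wooden draining stand has been left upside down on the worktop, runners in the air, and it is too wide to grip while it lies flat. Push it up against the sloping face of the wooden leaning rest until it leans there, then take its raised edge, swing it over past upright and lower it gently, without letting it slap down, so that it stands on its runners on the worktop in front of the rest, not touching it. Leave the other things where they are.

Things in the scene. Friction and masses are not known exactly. Their poses are not given: they have to be found in the camera images.
- stand: draining stand: flat square board of light wood 140x140x10 mm, dark grooves on its upper face, two runners (120 long, 14 wide, 16 mm high) under it. Origin: its middle, level with the runners' undersides; x along the runners (centred at y -52 and +52 mm), z towards the grooved face; board at z 16 to 26 mm. It starts upside down (z down), its x pointing roughly at the rest
- stand_centre (a point): the middle of the stand's board (z = 21 mm in the stand's frame). Stand about 0.25 kg (give or take a third); friction of wood on wood and on the worktop 0.5 to 0.7. Mind the printer's low paper tray behind the work: it comes forward to world x 0.586 m between world y -0.26 and 0.10 m, 24 mm high
- leaning_rest: fixed sloping backstop of darker wood, 170 mm wide. Origin on the worktop, mid-width, at the foot of its sloping face; x level, into the rest, away from the stand; y along it, z up. Face: 45 degrees from x 0 to x 40, z 40 mm, then 62 degrees to the top edge (point rest_top). Behind it brackets to x 100 mm, below 70 mm high
- rest_top (a point): middle of the rest's top edge, x 62, z 82 mm in the rest's frame. When the stand's near edge is pushed level and low towards the rest (5 to 25 N), its far edge climbs the face; with the near edge at the foot of the slope it leans on this edge at about 53 degrees from level and stays; its upper 37 mm stand free and can be pinched between the runners
- cream_pot: bystander: a low round white pot with a lid, 90 mm wide, 32 mm high; origin under its centre
- small_jar: bystander: a small upright jar with a white lid, 47 mm wide, 98 mm high; origin under its centre
- tape_2: bystander: a small black roll of tape lying flat, 58 mm wide, 19 mm high; origin under its centre
- pegs_1: bystander: a wooden clothes peg lying flat, 72 x 15 x 12 mm; origin under its centre

How it is judged:
By the outcome, as a careful person would: the job done as asked, in the order asked, and still so for the second after the job is handed in, with the robot touching nothing.
It also fails if it takes over 67 s, if anything falls off the work surface, if the arm or the gripper's body presses on something with over 40 N, if the wrist force passes 120 N, or if a joint passes its speed limit or range.

### The arm

A 7-joint arm with a two-finger parallel gripper is mounted at the origin on a cart in front of the work surface, level with it; the furniture and walls round the work are solid. World frame = base frame: x ahead of the robot, y to its left, z up, the work surface at z = 0. Lengths are in m, angles in degrees, forces in N, time in s.
With the tool pointing down it reaches from about 0.35 to 0.9 m from the base axis. Payload 8.1 kg.
Tool frame: the origin (TCP) lies at the very end of the fingers, on their centre line; the grasp point (between the pads) lies 19 mm behind it; z points along the fingers, y is the line along which they close (so a half turn about z gives the same grasp; the last joint's range is limited). The gripper opens to 92 mm and grips with 3 to 60 N. Pads are 19 mm wide; open, the fingers measure 130 mm over their backs; the gripper's body (75 mm by 190 mm) begins 47 mm behind the grasp point.
Start: joints at [58.178, 24.895, 1.432, 90.138, -0.665, 64.973, -4.303], TCP at [0.273, -0.562, 0.227] pointing down, gripper open.
Joint ranges: [-149.89, 149.89], [-25.12, 119.58], [-72.63, 75.52], [4.76, 147.25], [-75.54, 255.54], [6.69, 114.76], [-157.13, 157.13]. Speed limits (degrees/s): [127.2, 127.2, 172.46, 172.46, 180, 180, 180].

### API

Orientations are given as a 3x3 rotation matrix whose columns are the frame's x, y, z axes.
In Python, from plant import robot gives the robot as it stands. The module is installed in compiled form; this text tells all that it offers.
- The arm moves only by the tool arm_command, never from a script. Its argument "deltas" is a list that holds one entry, the list of rows, each a list of 7 numbers: the shift along the tool's x, y, z each as a share of 4 cm, from -1 to 1, then the turn, a rotation vector about the tool's x, y, z each as a share of 30 degrees, from -1 to 1, then the finger opening in mm, from 0 to 91.8. A call has 1 to 20 rows; each row shifts and turns the commanded pose from where the row before left it, along the tool's axes as they then stand; what a row does not reach is not made up. A row lasts 1/8 s, in which the tool goes at most 62.5 mm and 10.7 degrees, less where a joint would pass 70% of its speed; a pose out of reach is approached as far as the arm can. A call with a number of a shift or a turn outside -1 to 1 is refused whole. A call with a gripper value outside its range is refused whole. The fingers move at their own pace and stop on an object; "grip_force" is the grip in N (left out, the last holds). Time passes only in rows, so rows that do not move let the fingers close. It gives the time, the measured TCP pose, the force, the opening and the grip force at its end, in the units of the state.
- robot.observe(): the state, without advancing time (a new reading comes with each control period).
- robot.capture(name): name is "scene" or "top"; returns the picture (400x640x3 uint8, blue, green, red); there is no depth.
- robot.calibration(name): a dict with "fov_y" (degrees; the focal length in pixels is half the picture's height over the tangent of half this angle, whatever the lens; pixels are square), "cx", "cy" (the principal point, pixels), "R" (3x3) and "t" (3): a world point X has camera coordinates R X + t. Camera axes: x right, y down, z forward; pixel columns grow to the right and rows downward; lengths in m; the calibration is good to about 2 mm. A picture is of the moment at which its call begins. calibration takes no time and is no camera call.
- robot.job_done(): hands the job in; it is judged then, once.
The state is a dict: "time_s": time; "joint_positions": joint angles; "dq": joint speeds; "joint_efforts": joint torques, N m; "eef_pos": TCP position; "orientation": TCP orientation; "force": force on the tool from outside, world axes, zero at the start; "moment": the same for the moment, N m; "gripper_width": finger opening in m; "finger_force": force on a finger pad.
Only numpy, scipy, OpenCV 4.12 (cv2) and the standard library are available. Lean on these libraries where they do the work, as an engineer would, in place of code of your own. Each camera call takes 0.05 s, during which the arm holds its last target. There are 200 camera calls.

## Working session

There is one attempt and no reset: what is moved stays moved. The work goes in short steps, Python scripts to look and compute and a tool call to move; the robot and the scene stay as the last step left them, time stands still between calls to the robot, and variables do not carry over. Pictures are saved under pics/ and viewed, at most 14 in all, crops included, and the job is handed in when it is done.

Besides the shell and the picture viewer there is one more tool, called as name(argument=value, ...) on one line, values as JSON. arm_command: Moves the arm, as the interface text tells. Its arguments: {"type":"object","properties":{"deltas":{"type":"array"},"grip_force":{"type":"number"}},"required":["deltas"]}

```bash
mkdir -p pics; ls; python3 - <<'E'
from plant import robot
import cv2,numpy as np
np.set_printoptions(precision=4,suppress=True)
for n in("scene","top"):
    cv2.imwrite(f"pics/{n}0.png",robot.capture(n)); print(n,robot.calibration(n))
s=robot.observe(); print(s)
E
```

```text
pics
scene {'fov_y': 55.25085267849577, 'cx': 315.0076168654087, 'cy': 197.85344946282333, 'R': array([[-0.5996, -0.8002,  0.0101],
       [-0.4924,  0.359 , -0.7929],
       [ 0.6309, -0.4804, -0.6092]]), 't': array([0.352 , 0.296 , 0.7378])}
top {'fov_y': 51.84045030330647, 'cx': 319.1654975423162, 'cy': 202.46764310776587, 'R': array([[-0.1094, -0.994 , -0.0003],
       [-0.9731,  0.1072, -0.2039],
       [ 0.2027, -0.022 , -0.979 ]]), 't': array([0.0844, 0.5226, 1.0518])}
{'time_s': 0.1, 'joint_positions': array([58.1776, 24.9345,  1.4304, 90.1825, -0.6642, 64.9748, -4.301 ]), 'dq': array([-0.0932, -0.0689, -0.0107, -0.1456,  0.081 ,  0.016 , -0.001 ]), 'joint_efforts': array([  0.0033, -66.9131,   0.9888, -31.5147,  -0.0604,   0.0374,
        -0.    ]), 'eef_pos': array([ 0.2732, -0.5616,  0.226 ]), 'orientation': array([[ 0.8992,  0.4375, -0.0008],
       [ 0.4375, -0.8992,  0.0012],
       [-0.0001, -0.0015, -1.    ]]), 'force': array([ 0.552 ,  0.6274, -0.2107]), 'moment': array([0.0767, 0.0477, 0.0107]), 'finger_force': 0.0, 'gripper_width': 0.09192219965439997}
```

View pics/scene0.png

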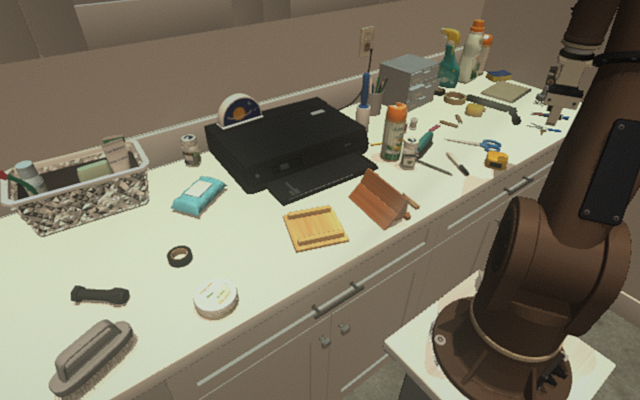

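View pics/top0.png

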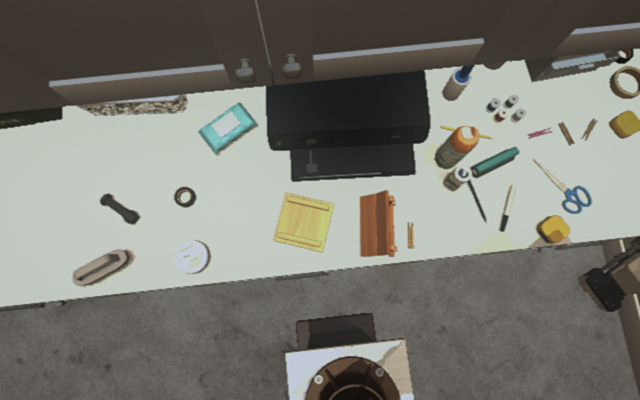

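The top view shows the stand at about (304,222) and the rest at (378,225) with its face to the left. The peg is at (410,235) and the pot at (192,256). The scene view has the stand at (316,228) and the rest at (380,198). Next I'll take crops for exact corners.

```bash
cat > h.py <<'E'
from plant import robot
import cv2,numpy as np
np.set_printoptions(precision=4,suppress=True)
C={n:robot.calibration(n) for n in("scene","top")}
def f(n): return 200/np.tan(np.radians(C[n]["fov_y"]/2))
def ray(n,p):
    c=C[n];d=c["R"].T@np.array([(p[0]-c["cx"])/f(n),(p[1]-c["cy"])/f(n),1]);o=-c["R"].T@c["t"];return o,d/np.linalg.norm(d)
def onz(n,p,z):
    o,d=ray(n,p);return o+d*(z-o[2])/d[2]
def two(a,b):
    (o,d),(q,e)=ray("scene",a),ray("top",b)
    s,t=np.linalg.lstsq(np.c_[d,-e],q-o,rcond=None)[0];A,B=o+s*d,q+t*e
    return (A+B)/2,np.linalg.norm(A-B)
def proj(n,X):
    c=C[n];v=c["R"]@np.asarray(X)+c["t"];return np.array([c["cx"],c["cy"]])+f(n)*v[:2]/v[2]
def crop(n,img,x,y,w,h,k,name): cv2.imwrite(name,cv2.resize(img[y:y+h,x:x+w],None,fx=k,fy=k,interpolation=cv2.INTER_CUBIC))
E
python3 - <<'E'
import cv2,numpy as np
a=cv2.imread("pics/top0.png")[170:270,265:425];b=cv2.imread("pics/scene0.png")[160:260,270:430]
r=lambda i:cv2.resize(i,None,fx=5,fy=5,interpolation=cv2.INTER_CUBIC)
cv2.imwrite("pics/c1.png",r(a));cv2.imwrite("pics/c2.png",r(b))
E
```

```text
(no output)
```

View pics/c1.png

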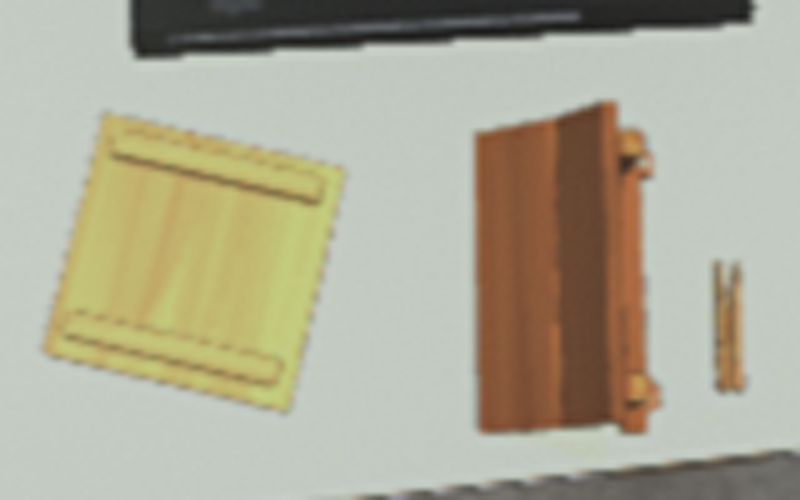

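View pics/c2.png

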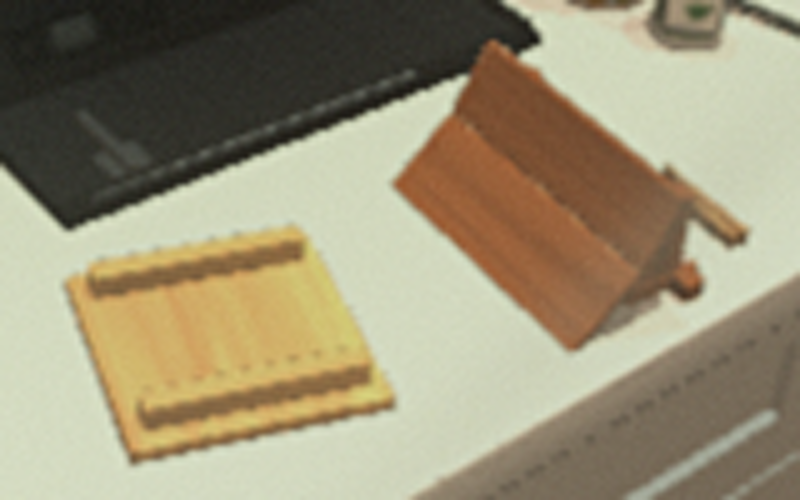

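The crops show the board corners (top crop (107,113), (345,168), (292,412), (45,352)), the rest's foot line (477,133) to (480,432), and its top edge (608,101) to (617,430). All are clear enough to triangulate.

```bash
python3 - <<'E'
from h import *
T=lambda p:np.array(p)/5+[264.6,169.6]
S=lambda p:np.array(p)/5+[269.6,159.6]
P={"A":((70,283),(107,113),.01),"B":((298,226),(345,168),.01),"C":((395,400),(292,412),.01),"D":((133,452),(45,352),.01),
"footFar":((395,183),(477,133),0),"footNear":((573,349),(480,432),0),"topFar":((492,42),(608,101),.082),"topNear":((690,195),(614,430),.082)}
for k,(s,t,z) in P.items():
    X,e=two(S(s),T(t));print(k,X,round(e,4),"scene",onz("scene",S(s),z),"top",onz("top",T(t),z))
# contour of stand by colour in top
for n in("top","scene"):
    im=cv2.imread(f"pics/{n}0.png");h=cv2.cvtColor(im,cv2.COLOR_BGR2HSV)
    for nm,lo,hi in(("stand",(18,70,90),(32,255,255)),("rest",(3,110,40),(15,255,230))):
        m=cv2.inRange(h,lo,hi);cs=cv2.findContours(m,0,1)[0]
        for c in sorted(cs,key=cv2.contourArea)[-4:]:
            if cv2.contourArea(c)>150: print(n,nm,cv2.contourArea(c),cv2.boundingRect(c),cv2.minAreaRect(c))
E
```

```text
A [0.5784 0.1149 0.0031] 0.0016 scene [0.5707 0.1186 0.01  ] top [0.5773 0.1151 0.01  ]
B [ 0.5328 -0.0122  0.0118] 0.0052 scene [ 0.5366 -0.012   0.01  ] top [ 0.5313 -0.0142  0.01  ]
C [0.4009 0.0311 0.0042] 0.0024 scene [0.3974 0.0362 0.01  ] top [0.3995 0.0304 0.01  ]
D [0.4475 0.162  0.0073] 0.0006 scene [0.4455 0.1636 0.01  ] top [0.4469 0.1615 0.01  ]
footFar [ 0.545  -0.0917 -0.0004] 0.0008 scene [ 0.5443 -0.0916  0.    ] top [ 0.5452 -0.0914  0.    ]
footNear [ 0.3778 -0.0712  0.0014] 0.0006 scene [ 0.3786 -0.0727  0.    ] top [ 0.3781 -0.0712  0.    ]
topFar [ 0.5378 -0.1527  0.0789] 0.0007 scene [ 0.5342 -0.1495  0.082 ] top [ 0.5374 -0.1519  0.082 ]
topNear [ 0.3661 -0.13    0.0847] 0.0001 scene [ 0.3683 -0.133   0.082 ] top [ 0.3664 -0.1304  0.082 ]
top stand 498.0 (611, 111, 29, 27) ((625.8999633789062, 123.80001831054688), (22.807893753051758, 26.832815170288086), 63.43495178222656)
top stand 550.0 (537, 215, 33, 31) ((553.8231201171875, 228.81539916992188), (27.28763771057129, 26.667463302612305), 60.2551155090332)
top stand 2334.5 (274, 193, 59, 59) ((303.2392578125,
[... 672 characters left out ...]
4228820800781), (36.70231246948242, 28.103487014770508), 8.615649223327637)
scene stand 1913.0 (283, 205, 66, 46) ((315.39599609375, 226.92800903320312), (39.354801177978516, 60.1949577331543), 79.69515228271484)
scene rest 353.0 (532, 362, 39, 38) ((556.0299682617188, 388.1466369628906), (26.86962127685547, 50.72984313964844), 49.843997955322266)
scene rest 765.5 (508, 300, 62, 50) ((538.5, 324.5), (49.0, 61.0), 90.0)
scene rest 1755.5 (349, 168, 60, 62) ((376.4521484375, 198.69166564941406), (52.46123123168945, 39.996315002441406), 37.64761734008789)
scene rest 10294.0 (507, 71, 133, 232) ((584.0580444335938, 180.32057189941406), (118.86296844482422, 233.8433380126953), 10.784297943115234)
```

arm_command(deltas=[[[0,0,-0.25,0,0,-0.317,36],[0,0,-0.25,0,0,-0.317,36],[0,0,-0.25,0,0,-0.317,36],[0,0,-0.25,0,0,-0.317,36],[0,0,-0.25,0,0,-0.317,36],[0,0,-0.25,0,0,-0.317,36],[0,0,0,0,0,0,36]]])

```text
time_s: 0.98
eef_pos: [0.2734, -0.5623, 0.287]
orientation: [[0.123, 0.992, 0.001], [0.992, -0.123, -0.0], [-0.0, 0.001, -1.0]]
force: [-0.0, 0.1, 0.7]
gripper_width: 0.0366
finger_force: 0.0
```

arm_command(deltas=[[[0.95,0.166,0,0,0,0,36],[0.95,0.166,0,0,0,0,36],[0.95,0.166,0,0,0,0,36],[0.95,0.166,0,0,0,0,36],[0.95,0.166,0,0,0,0,36],[0.95,0.166,0,0,0,0,36],[0.95,0.166,0,0,0,0,36],[0.95,0.166,0,0,0,0,36],[0.95,0.166,0,0,0,0,36],[0.95,0.166,0,0,0,0,36],[0.95,0.166,0,0,0,0,36],[0.95,0.166,0,0,0,0,36],[0.95,0.166,0,0,0,0,36],[0.95,0.166,0,0,0,0,36],[0.95,0.166,0,0,0,0,36],[0.95,0.166,0,0,0,0,36],[0.95,0.166,0,0,0,0,36],[0.95,0.166,0,0,0,0,36],[0.95,0.166,0,0,0,0,36],[0.95,0.166,0,0,0,0,36]]])

```text
time_s: 3.48
eef_pos: [0.4979, 0.1771, 0.2859]
orientation: [[0.127, 0.992, -0.001], [0.992, -0.127, -0.0], [-0.001, -0.001, -1.0]]
force: [0.7, 0.6, 0.6]
gripper_width: 0.0355
finger_force: 0.0
```

arm_command(deltas=[[[0,0,0,0,0,0.333,36],[0,0,0,0,0,0.333,36],[0,0,0,0,0,0.333,36],[0,0,0,0,0,0.333,36],[0,0,0,0,0,0.333,36],[0,0,0,0,0,0.333,36],[0,0,0,0,0,0.333,36],[0,0,0,0,0,0.333,36],[0,0,0,0,0,0.333,36],[0,-0.3,0.4,-0.333,0,0,36],[0,-0.3,0.4,-0.333,0,0,36],[0,-0.3,0.4,-0.333,0,0,36],[0,-0.3,0.4,-0.333,0,0,36],[0,-0.3,0.3,-0.333,0,0,36],[0,0,0,-0.333,0,0,36]]])

```text
time_s: 5.35
eef_pos: [0.5009, 0.2072, 0.1956]
orientation: [[0.993, -0.062, -0.104], [-0.121, -0.491, -0.863], [0.003, 0.869, -0.494]]
force: [0.6, -1.0, -0.3]
gripper_width: 0.0361
finger_force: 0.0
```

```bash
python3 -c "
from h import *
s=robot.observe();print(s['joint_positions'],s['eef_pos'],s['orientation'])"
```

```text
[ -44.5436   48.5168   -6.8863   79.5398   33.5964  107.0604 -155.7028] [0.5009 0.2072 0.1956] [[ 0.9927 -0.0623 -0.1036]
 [-0.1208 -0.4905 -0.863 ]
 [ 0.003   0.8692 -0.4945]]
```

arm_command(deltas=[[[0,0,0,0.333,0,0,36],[0,0,0,0.333,0,0,36],[0,0,0,0.333,0,0,36],[0,0,0,0.333,0,0,36],[0,0,0,0.333,0,0,36],[0,0,0,0.333,0,0,36],[0,0,0.2,0,0,-0.333,36],[0,0,0.2,0,0,-0.333,36],[0,0,0.2,0,0,-0.333,36],[0,0,0.2,0,0,-0.333,36],[0,0,0.2,0,0,-0.333,36],[0,0,0.2,0,0,-0.333,36],[0,0,0.2,0,0,-0.333,36],[0,0,0.2,0,0,-0.333,36],[0,0,0.2,0,0,-0.333,36],[-0.4,0,0.5,0,0,0,36],[-0.35,0,0.5,0,0,0,36],[0,0,0,0,0,0,36],[0,0,0,0,0,0,36]]])

```text
time_s: 7.72
eef_pos: [0.4981, 0.1778, 0.0854]
orientation: [[0.123, 0.992, 0.0], [0.992, -0.123, 0.001], [0.001, 0.0, -1.0]]
force: [-0.1, 0.6, 0.1]
gripper_width: 0.0357
finger_force: 0.0
```

```bash
python3 -c "
from h import *
s=robot.observe();print(s['joint_positions'],s['eef_pos'],s['orientation'],s['force'])"
```

```text
[  2.6291  31.0251 -38.4945 110.2605  25.7617  47.487  -56.7697] [0.4981 0.1778 0.0854] [[ 0.1232  0.9924  0.0003]
 [ 0.9924 -0.1232  0.0007]
 [ 0.0008  0.0002 -1.    ]] [-0.1127  0.6039  0.1092]
```

arm_command(deltas=[[[0,0,0.5,0,0,0,36],[0,0,0.5,0,0,0,36],[0,0,0.5,0,0,0,36],[0,0,0.5,0,0,0,36],[0,0,0,0,0,0,36],[-0.3,0,0,0,0,0,36],[-0.25,0,0,0,0,0,36],[-0.2,0,0,0,0,0,36],[-0.2,0,0,0,0,0,36],[-0.2,0,0,0,0,0,36],[-0.2,0,0,0,0,0,36],[-0.2,0,0,0,0,0,36],[-0.2,0,0,0,0,0,36],[-0.2,0,0,0,0,0,36]]])

```text
time_s: 9.48
eef_pos: [0.4883, 0.0988, 0.0049]
orientation: [[0.122, 0.993, -0.0], [0.993, -0.122, -0.0], [-0.0, -0.0, -1.0]]
force: [-0.4, 1.7, -0.2]
gripper_width: 0.036
finger_force: 0.9
```

```bash
python3 - <<'E'
from h import *
s=robot.observe();print(s['force'],s['eef_pos'])
im=robot.capture("top");h=cv2.cvtColor(im,cv2.COLOR_BGR2HSV)
m=cv2.inRange(h,(18,70,90),(32,255,255))[180:270,260:370]
b=cv2.resize(im[170:270,260:420],None,fx=5,fy=5);s2=robot.capture("scene");a=cv2.resize(s2[140:260,270:430],None,fx=3,fy=3)
a=cv2.copyMakeBorder(a,0,0,0,800-480,cv2.BORDER_CONSTANT)[:100*3]
cv2.imwrite("pics/p1.png",cv2.vconcat([cv2.resize(im[170:270,260:420],None,fx=5,fy=5)[:,:],cv2.resize(a,None,fx=1,fy=1)])[:600])
E
```

```text
[-0.435   1.7259 -0.1555] [0.4883 0.0988 0.0049]
```

arm_command(deltas=[[[-0.2,0,0,0,0,0,36],[-0.2,0,0,0,0,0,36],[-0.2,0,0,0,0,0,36],[-0.2,0,0,0,0,0,36],[-0.2,0,0,0,0,0,36],[-0.2,0,0,0,0,0,36],[-0.2,0,0,0,0,0,36],[-0.2,0,0,0,0,0,36],[-0.2,0,0,0,0,0,36],[-0.2,0,0,0,0,0,36]]])

```text
time_s: 10.82
eef_pos: [0.4787, 0.0202, 0.005]
orientation: [[0.121, 0.993, 0.0], [0.993, -0.121, 0.001], [0.001, 0.0, -1.0]]
force: [0.4, 6.1, -3.6]
gripper_width: 0.036
finger_force: 2.5
```

```bash
python3 - <<'E'
from h import *
s=robot.observe();print(s['force'],s['eef_pos'])
im=robot.capture("top");s2=robot.capture("scene")
a=cv2.resize(im[170:270,260:420],None,fx=3.5,fy=3.5);b=cv2.resize(s2[150:240,300:444],None,fx=3.5,fy=3.5)
b=cv2.copyMakeBorder(b,0,0,0,a.shape[1]-b.shape[1],cv2.BORDER_CONSTANT) if a.shape[1]>b.shape[1] else b[:,:a.shape[1]]
o=cv2.vconcat([a,b])[:600];print(o.shape);cv2.imwrite("pics/p2.png",o)
E
```

```text
[ 0.439   6.1212 -3.5956] [0.4787 0.0202 0.005 ]
(600, 560, 3)
```

View pics/p2.png

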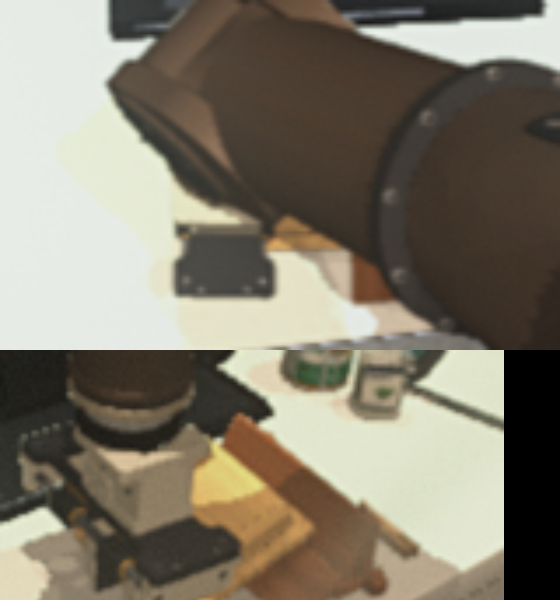

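The top view is hidden by the arm. The scene view (lower part) shows the stand tilted up on the rest face and squared with it, with the gripper behind it. I'll keep pushing.

arm_command(deltas=[[[-0.2,0,0,0,0,0,36],[-0.2,0,0,0,0,0,36],[-0.2,0,0,0,0,0,36],[-0.2,0,0,0,0,0,36],[-0.2,0,0,0,0,0,36],[-0.2,0,0,0,0,0,36]]])

```text
time_s: 11.68
eef_pos: [0.4727, -0.0285, 0.005]
orientation: [[0.122, 0.992, -0.0], [0.992, -0.122, -0.0], [-0.0, -0.0, -1.0]]
force: [0.2, 2.5, 0.1]
gripper_width: 0.0356
finger_force: 1.1
```

arm_command(deltas=[[[-0.2,0,0,0,0,0,36],[-0.2,0,0,0,0,0,36],[-0.2,0,0,0,0,0,36],[0,0,0,0,0,0,36]]])

```text
time_s: 12.18
eef_pos: [0.4698, -0.0525, 0.005]
orientation: [[0.123, 0.992, -0.0], [0.992, -0.123, -0.001], [-0.001, -0.0, -1.0]]
force: [-0.0, -0.4, -0.2]
gripper_width: 0.0366
finger_force: 0.3
```

arm_command(deltas=[[[-0.15,0,0,0,0,0,36],[-0.125,0,0,0,0,0,36],[0,0,0,0,0,0,36]]])

```text
time_s: 12.55
eef_pos: [0.4702, -0.0593, 0.0058]
orientation: [[0.12, 0.993, 0.003], [0.993, -0.12, 0.004], [0.004, 0.003, -1.0]]
force: [1.4, 12.4, 3.5]
gripper_width: 0.0362
finger_force: 6.1
```

```bash
python3 - <<'E'
from h import *
s=robot.observe();print(s['force'],s['eef_pos'])
s2=robot.capture("scene")
cv2.imwrite("pics/p3.png",cv2.resize(s2[130:250,310:450],None,fx=5,fy=5))
E
```

```text
[ 1.4251 12.3655  3.4643] [ 0.4702 -0.0593  0.0058]
```

View pics/p3.png

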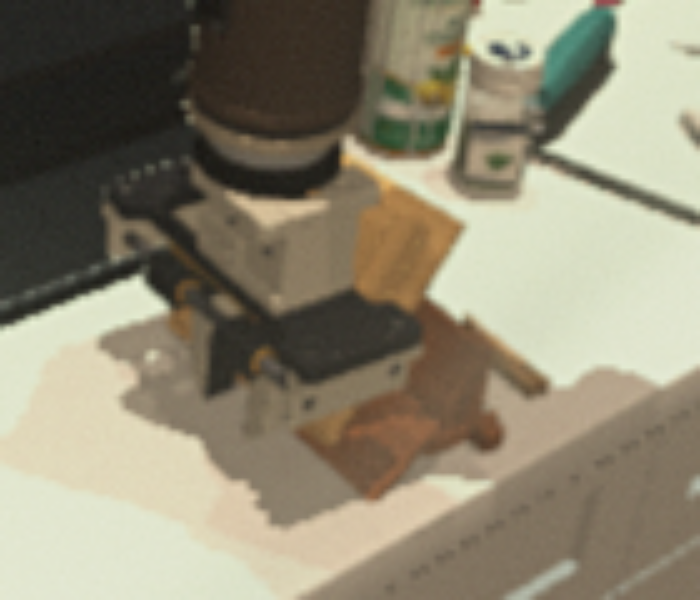

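The stand leans on the rest with its raised edge upright at about (410,240). The 12 N shows the near edge is stopped at the foot. Now I'll back off, rise and yaw for the pinch.

arm_command(deltas=[[[0.25,0,0,0,0,0,36],[0.5,0,0,0,0,0,36],[0.8,0,0,0,0,0,36],[0.8,0,-0.3,0,0,0,36],[0,0,-0.7,0,0,0,36],[0,0,-0.9,0,0,-0.333,50],[0,0,-0.9,0,0,-0.333,50],[0,0,-0.9,0,0,-0.333,50],[0,0,-0.9,0,0,-0.333,50],[0,0,-0.7,0,0,-0.333,50],[0,0,0,0,0,-0.333,50],[0,0,0,0,0,-0.333,50],[0,0,0,0,0,-0.333,50],[0,0,0,0,0,-0.333,50],[0,0,0,0,0,0,50]]])

```text
time_s: 14.48
eef_pos: [0.4797, 0.0304, 0.2167]
orientation: [[-0.992, 0.125, -0.001], [0.125, 0.992, -0.001], [0.001, -0.001, -1.0]]
force: [-1.0, -0.9, 0.5]
gripper_width: 0.0499
finger_force: 0.0
```

```bash
python3 - <<'E'
from h import *
s=robot.observe();print(s['force'],s['eef_pos'],s['orientation'],s['joint_positions'])
im=robot.capture("top");s2=robot.capture("scene")
cv2.imwrite("pics/t4.png",im);cv2.imwrite("pics/s4.png",s2)
a=cv2.resize(im[180:240,330:420],None,fx=5,fy=5);b=cv2.resize(s2[130:240,330:430],None,fx=4,fy=4)
a=cv2.copyMakeBorder(a,0,440-300,0,0,cv2.BORDER_CONSTANT) 
o=cv2.hconcat([a[:, :400],b]);print(o.shape);cv2.imwrite("pics/p4.png",o)
E
```

```text
[-0.9917 -0.9017  0.4825] [0.4797 0.0304 0.2167] [[-0.9922  0.1248 -0.0009]
 [ 0.1248  0.9922 -0.0006]
 [ 0.0008 -0.0007 -1.    ]] [ 41.4114  26.8246 -69.2286 106.7664  27.5639  65.8149  45.1689]
(440, 800, 3)
```

View pics/p4.png

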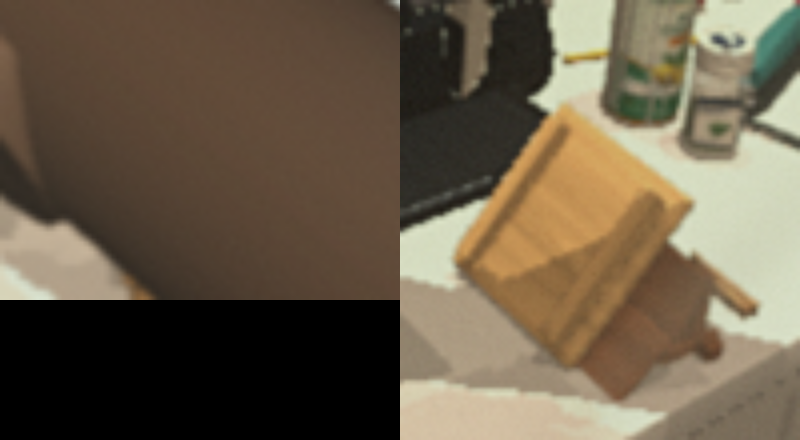

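The scene crop shows the stand leaning on the rest with its runners facing us. The raised corners are at (560,103) and (692,203), the lower ones at (458,262) and (572,362). The top view is hidden by the arm, so I'll check the corners against the predicted geometry.

```bash
cat >> h.py <<'E'
O=np.array([.4615,-.0815,0]);EX=np.array([-.122,-.9925,0]);EY=np.array([.9925,-.122,0])
def rest(P): d=np.asarray(P)-O; return np.array([d@EX,d@EY,P[2]])
def world(x,y,z): return O+x*EX+y*EY+np.array([0,0,z])
E
python3 - <<'E'
from h import *
S=lambda p:np.array([330-.4+(p[0]-400)/4,130-.4+p[1]/4])
for nm,p,zs in(("TL",(560,103),(.112,.118)),("TR",(692,203),(.112,.118)),("BL",(458,262),(.0,.006)),("BR",(572,362),(0,.006)),("resttop near",(712,275),(.082,.078))):
    print(nm,[rest(onz("scene",S(p),z)).round(4) for z in zs])
for L in((76,118),(84,112)):
  for y in(.07,-.07): print(L,y,((proj("scene",world(L[0]/1000,y+.005,L[1]/1000))-[329.6,129.6])*4+[400,0]).round())
E
```

```text
TL [array([0.0721, 0.096 , 0.112 ]), array([0.0656, 0.0882, 0.118 ])]
TR [array([ 0.0729, -0.0474,  0.112 ]), array([ 0.0665, -0.0536,  0.118 ])]
BL [array([-0.0087,  0.0944,  0.    ]), array([-0.0134,  0.0879,  0.006 ])]
BR [array([-0.0029, -0.038 ,  0.    ]), array([-0.0076, -0.0433,  0.006 ])]
resttop near [array([ 0.0632, -0.0854,  0.082 ]), array([ 0.0672, -0.0817,  0.078 ])]
(76, 118) 0.07 [583. 108.]
(76, 118) -0.07 [715. 208.]
(84, 112) 0.07 [591. 112.]
(84, 112) -0.07 [723. 212.]
```

arm_command(deltas=[[[-0.04,-0.5,0,0,0,0,34],[-0.04,-0.5,0,0,0,0,34],[-0.04,-0.5,0,0,0,0,34],[-0.04,-0.5,0,0,0,0,34],[-0.04,-0.5,0,0,0,0,34],[-0.04,-0.5,0,0,0,0,34],[-0.04,-0.5,0,0,0,0,34],[-0.04,-0.5,0,0,0,0,34],[-0.04,-0.5,0,0,0,0,34],[-0.04,-0.5,0,0,0,0,34],[0,0,0,-0.317,0,0,34],[0,0,0,-0.317,0,0,34],[0,0,0,-0.317,0,0,34],[0,0,0,-0.317,0,0,34],[0,0,0,0,0,0,34]]])

```text
time_s: 16.45
eef_pos: [0.4704, -0.1734, 0.2142]
orientation: [[-0.991, 0.105, 0.078], [0.13, 0.778, 0.614], [0.004, 0.619, -0.785]]
force: [-0.6, -0.5, -0.9]
gripper_width: 0.0338
finger_force: 0.0
```

```bash
cat >> h.py <<'E'
def rows(target):
    s=robot.observe();R=s["orientation"];print("t",s["time_s"],"J",s["joint_positions"].round(1),"rest",rest(s["eef_pos"]),"F",s["force"].round(1),"w",s["gripper_width"])
    print("R",R.round(3).tolist(),"tool shift in shares of 40mm:",R.T@(np.asarray(target)-s["eef_pos"])/.04)
E
python3 - <<'E'
from h import *
rows(world(.090,.020,.134))
im=robot.capture("top");cv2.imwrite("pics/t5.png",im[150:280,290:430].repeat(4,0).repeat(4,1))
E
```

```text
t 16.45 J [ 79.   46.3 -69.9  96.9   5.2  69.4  94.9] rest [0.0901 0.02   0.2142] F [-0.6 -0.5 -0.9] w 0.03380141804516407
R [[-0.991, 0.105, 0.078], [0.13, 0.778, 0.614], [0.004, 0.619, -0.785]] tool shift in shares of 40mm: [-0.0071 -1.2396  1.5757]
```

View pics/t5.png

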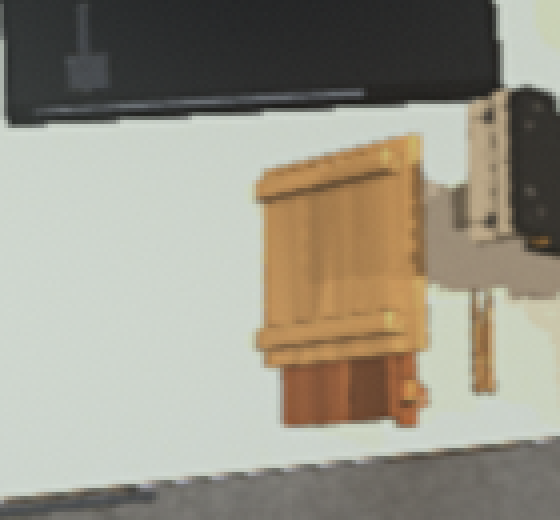

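The top view now shows the leaning stand clearly, with raised-edge corners at crop (422,135) and (427,350). I'll triangulate these with the scene corners.

```bash
python3 - <<'E'
from h import *
S=lambda p:np.array([330-.4+(p[0]-400)/4,130-.4+p[1]/4])
T=lambda p:np.array([290-.4+p[0]/4,150-.4+p[1]/4])
for nm,p,q in(("TL",(560,103),(422,135)),("TR",(692,203),(427,352)),("BL",(458,262),(266,202)),("BR",(572,362),(264,368)) ):
    X,e=two(S(p),T(q));print(nm,rest(X),e.round(4), [rest(onz("top",T(q),z)).round(4) for z in(.112,.118)])
im=robot.capture("scene");cv2.imwrite("pics/s5.png",im)
E
```

```text
TL [0.0769 0.0967 0.1097] 0.0065 [array([0.0789, 0.094 , 0.112 ]), array([0.0778, 0.0924, 0.118 ])]
TR [ 0.0782 -0.0443  0.1082] 0.0029 [array([ 0.0785, -0.0458,  0.112 ]), array([ 0.0774, -0.0466,  0.118 ])]
BL [-0.0173  0.0729  0.0163] 0.0112 [array([-0.0215,  0.0487,  0.112 ]), array([-0.022 ,  0.0474,  0.118 ])]
BR [-0.0133 -0.047   0.0116] 0.0035 [array([-0.0233, -0.0571,  0.112 ]), array([-0.0238, -0.0578,  0.118 ])]
```

arm_command(deltas=[[[-0.02,-0.25,0.31,0,0,0,34],[-0.02,-0.25,0.31,0,0,0,34],[-0.02,-0.25,0.31,0,0,0,34],[-0.02,-0.25,0.31,0,0,0,34],[-0.02,-0.25,0.31,0,0,0,34],[0,0,0.25,0,0,0,34],[0,0,0.2,0,0,0,34],[0,0,0,0,0,0,34]]])

```text
time_s: 17.55
eef_pos: [0.4762, -0.1594, 0.1232]
orientation: [[-0.992, 0.096, 0.075], [0.122, 0.781, 0.612], [0.0, 0.616, -0.787]]
force: [0.1, 0.3, -0.4]
gripper_width: 0.0339
finger_force: 0.0
```

```bash
python3 - <<'E'
from h import *
rows(world(.0615,.024,.0967))
s2=robot.capture("scene");cv2.imwrite("pics/p6.png",cv2.resize(s2[110:240,330:470],None,fx=4.5,fy=4.5))
E
```

```text
t 17.55 J [ 75.6  51.8 -65.6 101.8   9.8  60.   95.4] rest [0.0755 0.0241 0.1232] F [ 0.1  0.3 -0.4] w 0.033879877395416265
R [[-0.992, 0.096, 0.075], [0.122, 0.781, 0.612], [0.0, 0.616, -0.787]] tool shift in shares of 40mm: [ 0.0035 -0.1321  0.7366]
```

View pics/p6.png

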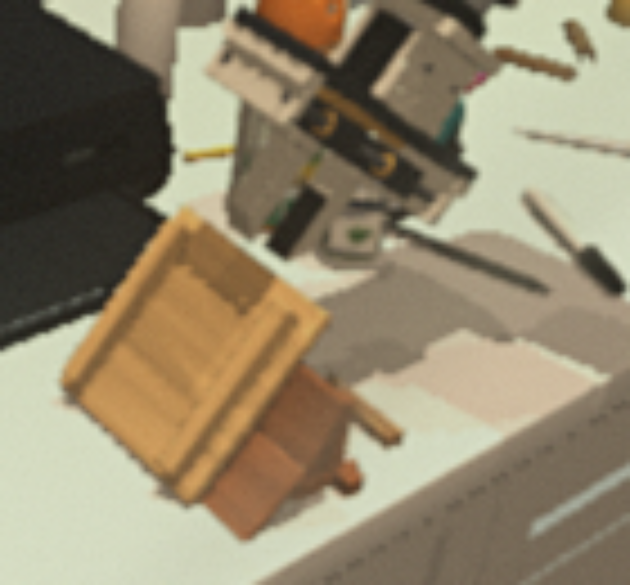

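The gripper hovers past the raised edge, with a dark fingertip at about (295,225). The stand's raised edge runs (190,210) to (325,315). I'll project the TCP to compare.

```bash
python3 - <<'E'
from h import *
s=robot.observe();R=s["orientation"];p=s["eef_pos"]
f4=lambda X:((proj("scene",X)-[329.6,109.6])*4.5).round()
print("tcp",f4(p),"tips",f4(p+R[:,1]*.026),f4(p-R[:,1]*.026),"grasp",f4(p-R[:,2]*.019),"back",f4(p-R[:,2]*.066))
print("edge model ends",f4(world(.0745,.094,.114)),f4(world(.0745,-.046,.114)))
E
```

```text
tcp [257. 242.] tips [233. 228.] [281. 256.] grasp [276. 216.] back [322. 150.]
edge model ends [185. 204.] [330. 314.]
```

The model edge matches the image within a pixel and the fingers straddle it. I'll insert and pinch.

arm_command(deltas=[[[0,-0.07,0.18,0,0,0,34],[0,-0.06,0.18,0,0,0,34],[0,0,0.18,0,0,0,34],[0,0,0.18,0,0,0,34],[0,0,0,0,0,0,34]]], grip_force=20)

```text
time_s: 18.23
eef_pos: [0.4778, -0.146, 0.0969]
orientation: [[-0.992, 0.097, 0.075], [0.123, 0.781, 0.612], [0.001, 0.617, -0.787]]
force: [-0.2, 0.0, 0.2]
gripper_width: 0.034
finger_force: 0.0
```

arm_command(deltas=[[[0,0,0,0,0,0,24],[0,0,0,0,0,0,16],[0,0,0,0,0,0,8],[0,0,0,0,0,0,4],[0,0,0,0,0,0,4]]], grip_force=20)

```text
time_s: 18.85
eef_pos: [0.4782, -0.1468, 0.0974]
orientation: [[-0.992, 0.097, 0.076], [0.124, 0.782, 0.611], [-0.0, 0.616, -0.788]]
force: [-0.9, -0.6, 0.5]
gripper_width: 0.0099
finger_force: 20.0
```

```bash
python3 - <<'E'
from h import *
rows(world(.0615,.024,.0967))
E
```

```text
t 18.85 J [ 74.2  53.2 -64.4 103.8  11.   56.4  94.9] rest [0.0627 0.0245 0.0974] F [-0.9 -0.6  0.5] w 0.00994731692367868
R [[-0.992, 0.097, 0.076], [0.124, 0.782, 0.611], [-0.0, 0.616, -0.788]] tool shift in shares of 40mm: [0.0129 0.0136 0.0331]
```

arm_command(deltas=[[[0,0.171,0.057,0,0,0,4],[0,0.171,0.057,0,0,0,4],[0,0.171,0.057,0,0,0,4],[0,0.171,0.057,0,0,0,4],[0,0.171,0.057,0,0,0,4],[0,0.262,0.011,0.167,0,0,4],[0,0.262,0.011,0.167,0,0,4],[0,0.262,0.011,0.167,0,0,4],[0,0.262,0.011,0.167,0,0,4],[0,0.262,0.011,0.167,0,0,4],[0,0.262,0.011,0.167,0,0,4],[0,0.262,0.011,0.167,0,0,4],[0,0.262,0.011,0.167,0,0,4],[0,0,0,0,0,0,4]]], grip_force=25)

```text
time_s: 20.6
eef_pos: [0.492, -0.0311, 0.1356]
orientation: [[-0.993, 0.117, -0.003], [0.117, 0.993, -0.034], [-0.001, -0.035, -0.999]]
force: [0.3, 0.8, -3.5]
gripper_width: 0.0099
finger_force: 25.0
```

```bash
python3 - <<'E'
from h import *
s=robot.observe();p=s["eef_pos"];R=s["orientation"];print("B",rest(p+.12*R[:,2]))
rows(p)
E
```

```text
B [-0.0496  0.0243  0.0157]
t 20.6 J [ 33.3  26.9 -49.6 111.7  27.6  54.1  53. ] rest [-0.0537  0.0242  0.1356] F [ 0.3  0.8 -3.5] w 0.009949244479469774
R [[-0.993, 0.117, -0.003], [0.117, 0.993, -0.034], [-0.001, -0.035, -0.999]] tool shift in shares of 40mm: [0. 0. 0.]
```

arm_command(deltas=[[[0.04,0.262,0.011,0.167,0,0,4],[0.04,0.262,0.011,0.167,0,0,4],[0.04,0.262,0.011,0.167,0,0,4],[0.04,0.262,0.011,0.167,0,0,4],[0.04,0.262,0.011,0.167,0,0,4],[0.04,0.262,0.011,0.167,0,0,4],[0.04,0.262,0.011,0.167,0,0,4],[0.04,0.262,0.011,0.167,0,0,4],[0.04,0.262,0.011,0.167,0,0,4],[0.04,0.262,0.011,0.167,0,0,4],[0,0,0,0,0,0,4]]])

```text
time_s: 21.98
eef_pos: [0.4862, 0.0574, 0.0864]
orientation: [[-0.992, 0.071, -0.1], [0.123, 0.611, -0.782], [0.005, -0.789, -0.615]]
force: [0.2, -0.0, -3.3]
gripper_width: 0.0096
finger_force: 25.0
```

```bash
python3 - <<'E'
from h import *
s=robot.observe();p=s["eef_pos"];R=s["orientation"];print("B",rest(p+.12*R[:,2]))
rows(p)
s2=robot.capture("scene");cv2.imwrite("pics/p7.png",cv2.resize(s2[120:260,280:440],None,fx=4,fy=4))
E
```

```text
B [-0.0463  0.0071  0.0126]
t 21.975 J [-18.3  48.5 -30.9 100.2  47.   92.5   9.9] rest [-0.1409  0.0076  0.0864] F [ 0.2 -0.  -3.3] w 0.009580485504052865
R [[-0.992, 0.071, -0.1], [0.123, 0.611, -0.782], [0.005, -0.789, -0.615]] tool shift in shares of 40mm: [0. 0. 0.]
```

View pics/p7.png

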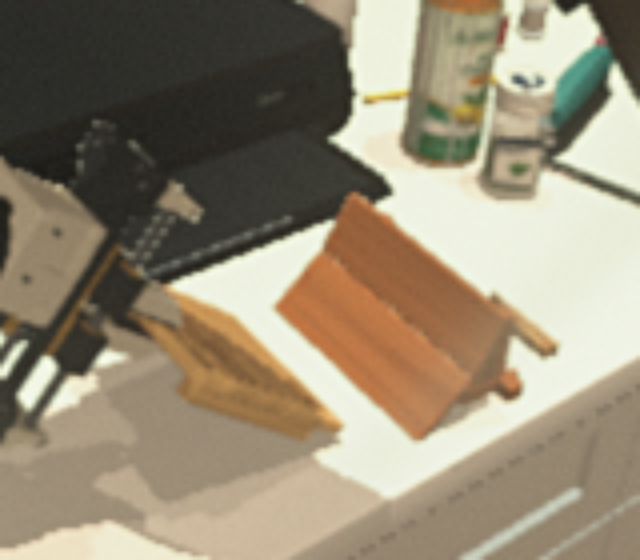

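The picture shows the stand held about 38° from level, past upright, runners down, its lower edge at about (320,430) just above the worktop and clear of the rest. I'll rotate another 10° and touch the lower edge down.

arm_command(deltas=[[[0,0.097,-0.004,0.067,0,0,4],[0,0.097,-0.004,0.067,0,0,4],[0,0.097,-0.004,0.067,0,0,4],[0,0.097,-0.004,0.067,0,0,4],[0,0.097,-0.004,0.067,0,0,4],[0,0,0,0,0,0,4],[0,0,0,0,0,0,4]]])

```text
time_s: 22.9
eef_pos: [0.4886, 0.0679, 0.0732]
orientation: [[-0.992, 0.058, -0.109], [0.123, 0.463, -0.878], [-0.0, -0.885, -0.467]]
force: [-0.7, 0.2, -2.9]
gripper_width: 0.0099
finger_force: 25.0
```

```bash
python3 - <<'E'
from h import *
s=robot.observe();p=s["eef_pos"];R=s["orientation"];print("B",rest(p+.12*R[:,2]),rest(p+.12*R[:,2]-.01*R[:,2]+.021*R[:,1]))
rows(p+[0,0,-.002])
E
```

```text
B [-0.0454  0.0086  0.0172] [-0.0641  0.0086  0.0033]
t 22.9 J [-24.1  55.4 -27.1  95.7  47.8  99.7   7.3] rest [-0.1516  0.0087  0.0732] F [-0.7  0.2 -2.9] w 0.009861775378296212
R [[-0.992, 0.058, -0.109], [0.123, 0.463, -0.878], [-0.0, -0.885, -0.467]] tool shift in shares of 40mm: [0.     0.0442 0.0233]
```

arm_command(deltas=[[[0,0.022,0.012,0,0,0,4],[0,0.022,0.012,0,0,0,4],[0,0.022,0.012,0,0,0,4],[0,0,0,0,0,0,4]]])

```text
time_s: 23.4
eef_pos: [0.4886, 0.0677, 0.0702]
orientation: [[-0.992, 0.058, -0.109], [0.124, 0.463, -0.878], [-0.0, -0.885, -0.466]]
force: [0.5, -0.2, -2.8]
gripper_width: 0.0097
finger_force: 25.0
```

arm_command(deltas=[[[0,0.022,0.012,0,0,0,4],[0,0,0,0,0,0,4]]])

```text
time_s: 23.65
eef_pos: [0.4886, 0.0678, 0.0695]
orientation: [[-0.992, 0.058, -0.109], [0.123, 0.462, -0.878], [-0.0, -0.885, -0.466]]
force: [0.1, 1.7, 0.6]
gripper_width: 0.0098
finger_force: 25.0
```

arm_command(deltas=[[[0,-0.025,0,0,0,0,12],[0,-0.025,0,0,0,0,14],[0,-0.025,0,0,0,0,16],[0,-0.025,0,0,0,0,18],[0,-0.025,0,0,0,0,20],[0,0,0,0,0,0,20]]])

```text
time_s: 24.4
eef_pos: [0.4883, 0.0654, 0.0736]
orientation: [[-0.992, 0.058, -0.109], [0.124, 0.463, -0.878], [-0.0, -0.885, -0.467]]
force: [0.4, 1.4, 0.1]
gripper_width: 0.0199
finger_force: 0.5
```

```bash
python3 - <<'E'
from h import *
rows(robot.observe()["eef_pos"])
s2=robot.capture("scene");cv2.imwrite("pics/p8.png",cv2.resize(s2[140:260,270:420],None,fx=5,fy=5))
E
```

```text
t 24.4 J [-24.   55.3 -27.1  96.   47.8  99.6   7.3] rest [-0.1491  0.0087  0.0736] F [0.4 1.4 0.1] w 0.01993491507187847
R [[-0.992, 0.058, -0.109], [0.124, 0.463, -0.878], [-0.0, -0.885, -0.467]] tool shift in shares of 40mm: [0. 0. 0.]
```

View pics/p8.png

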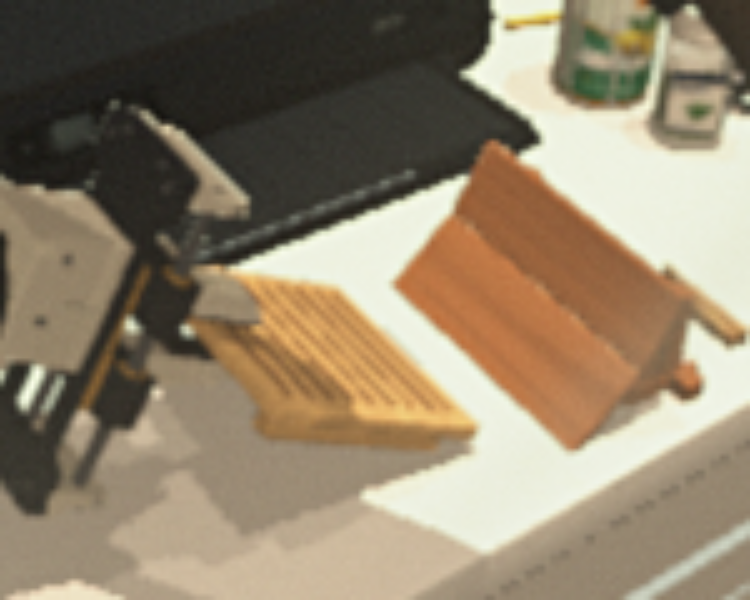

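The stand rests at about 28° on the lower finger, runner ends on the worktop at about (450,430). I'll open fully while keeping the lower finger where it is.

arm_command(deltas=[[[0,-0.075,0,0,0,0,26],[0,-0.075,0,0,0,0,32],[0,-0.075,0,0,0,0,38],[0,-0.075,0,0,0,0,44],[0,-0.075,0,0,0,0,50],[0,-0.075,0,0,0,0,56],[0,-0.075,0,0,0,0,62],[0,-0.075,0,0,0,0,68],[0,-0.075,0,0,0,0,74],[0,-0.075,0,0,0,0,80],[0,-0.075,0,0,0,0,86],[0,-0.0725,0,0,0,0,91.8],[0,0,0,0,0,0,91.8]]])

```text
time_s: 26.08
eef_pos: [0.4863, 0.0488, 0.1055]
orientation: [[-0.992, 0.058, -0.109], [0.124, 0.463, -0.878], [-0.0, -0.884, -0.467]]
force: [-0.5, 0.3, -0.3]
gripper_width: 0.0918
finger_force: 0.5
```

```bash
python3 - <<'E'
from h import *
s=robot.observe();p=s["eef_pos"];R=s["orientation"];tip=p+R[:,1]*s["gripper_width"]/2
print("lower pad tip",rest(tip), "finger_force",s["finger_force"])
rows(p)
for d in((-.0094,-.0156),(-.0071,-.0168),(-.0038,-.0132),(-.0024,-.0135)): print(d,R.T@(EX*d[0]+np.array([0,0,d[1]]))/.04)
E
```

```text
lower pad tip [-0.1538  0.0087  0.065 ] finger_force 0.5230764672160149
t 26.075 J [-22.5  51.9 -27.5  97.9  47.7 100.3   8.9] rest [-0.1324  0.0087  0.1055] F [-0.5  0.3 -0.3] w 0.09178931060964349
R [[-0.992, 0.058, -0.109], [0.124, 0.463, -0.878], [-0.0, -0.884, -0.467]] tool shift in shares of 40mm: [0. 0. 0.]
(-0.0094, -0.0156) [ 0.0005  0.4546 -0.0259]
(-0.0071, -0.0168) [0.0004 0.4543 0.039 ]
(-0.0038, -0.0132) [0.0002 0.3362 0.07  ]
(-0.0024, -0.0135) [0.0002 0.3265 0.1044]
```

arm_command(deltas=[[[0,0,-0.075,0,0,0,91.8],[0,0,-0.075,0,0,0,91.8],[0,0,-0.075,0,0,0,91.8],[0,0,-0.075,0,0,0,91.8],[0,0.076,-0.004,0,0,0,91.8],[0,0.076,-0.004,0,0,0,91.8],[0,0.076,-0.004,0,0,0,91.8],[0,0.076,-0.004,0,0,0,91.8],[0,0.076,-0.004,0,0,0,91.8],[0,0.076,-0.004,0,0,0,91.8],[0,0,0,0,0,0,91.8]]])

```text
time_s: 27.45
eef_pos: [0.4887, 0.0686, 0.095]
orientation: [[-0.992, 0.057, -0.109], [0.123, 0.463, -0.878], [0.0, -0.885, -0.466]]
force: [0.1, -0.3, -1.9]
gripper_width: 0.0917
finger_force: 0.6
```

```bash
python3 - <<'E'
from h import *
s=robot.observe();p=s["eef_pos"];R=s["orientation"];tip=p+R[:,1]*s["gripper_width"]/2
print("lower pad tip",rest(tip), "finger_force",s["finger_force"])
s2=robot.capture("scene");cv2.imwrite("pics/p9.png",cv2.resize(s2[140:260,270:420],None,fx=5,fy=5))
E
```

```text
lower pad tip [-0.1737  0.0087  0.0544] finger_force 0.579892956011463
```

View pics/p9.png

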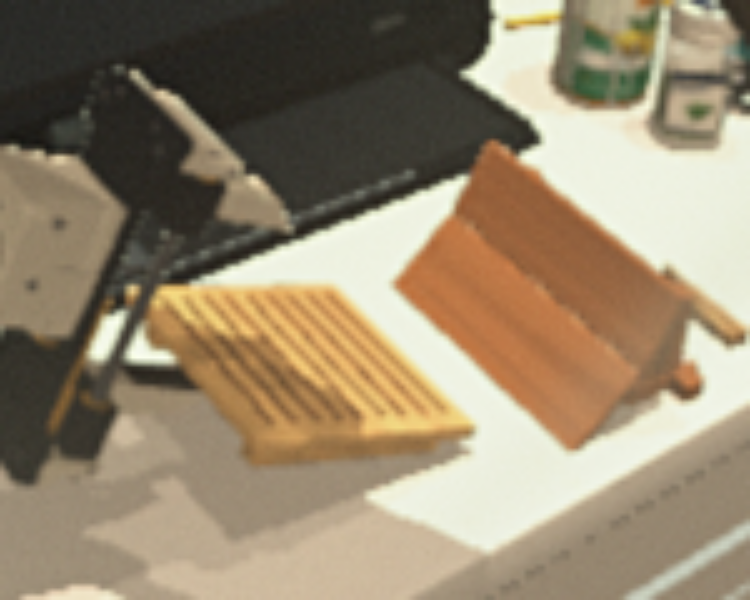

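The stand rests on the lower finger at about 20°, its raised edge near (160,310). The fingertips taper to thin tips. I'll keep lowering.

arm_command(deltas=[[[0,0.076,0.006,0,0,0,91.8],[0,0.076,0.006,0,0,0,91.8],[0,0.076,0.006,0,0,0,91.8],[0,0.076,0.006,0,0,0,91.8],[0,0.076,0.006,0,0,0,91.8],[0,0.076,0.006,0,0,0,91.8],[0,0.067,0.006,0,0,0,91.8],[0,0.067,0.006,0,0,0,91.8],[0,0.067,0.006,0,0,0,91.8],[0,0.067,0.006,0,0,0,91.8],[0,0,0,0,0,0,91.8]]])

```text
time_s: 28.88
eef_pos: [0.4901, 0.0801, 0.0683]
orientation: [[-0.992, 0.057, -0.109], [0.123, 0.463, -0.878], [0.0, -0.885, -0.466]]
force: [0.7, 1.0, -1.0]
gripper_width: 0.0916
finger_force: 0.6
```

```bash
python3 - <<'E'
from h import *
s=robot.observe();p=s["eef_pos"];R=s["orientation"];tip=p+R[:,1]*s["gripper_width"]/2
print("lower pad tip",rest(tip), "finger_force",s["finger_force"],s["force"],s["joint_positions"])
E
```

```text
lower pad tip [-0.1852  0.0087  0.0278] finger_force 0.6115458416752517 [ 0.6951  1.0303 -1.0394] [-25.0357  56.3204 -27.061   94.3371  47.4558 100.2283   7.1657]
```

arm_command(deltas=[[[0,0.055,-0.008,0,0,0,91.8],[0,0.055,-0.008,0,0,0,91.8],[0,0.055,-0.008,0,0,0,91.8],[0,0.055,-0.008,0,0,0,91.8],[0,0,0,0,0,0,91.8]]])

```text
time_s: 29.5
eef_pos: [0.4907, 0.0853, 0.0611]
orientation: [[-0.992, 0.057, -0.109], [0.123, 0.463, -0.878], [0.0, -0.885, -0.467]]
force: [0.5, 0.1, -0.7]
gripper_width: 0.0919
finger_force: 0.7
```

```bash
python3 - <<'E'
from h import *
s=robot.observe();p=s["eef_pos"];R=s["orientation"];tip=p+R[:,1]*s["gripper_width"]/2
print("lower pad tip",rest(tip), "finger_force",s["finger_force"],s["force"],"corner",(p-.066*R[:,2]+.095*R[:,1])[2])
s2=robot.capture("scene");cv2.imwrite("pics/p10.png",cv2.resize(s2[160:270,270:400],None,fx=5,fy=5))
E
```

```text
lower pad tip [-0.1906  0.0087  0.0205] finger_force 0.6651091575622559 [ 0.4565  0.1369 -0.7333] corner 0.00790899516536589
```

arm_command(deltas=[[[0,0.028,0.009,0,0,0,91.8],[0,0.028,0.009,0,0,0,91.8],[0,0.028,0.009,0,0,0,91.8],[0,0,0,0,0,0,91.8]]])

```text
time_s: 30.05
eef_pos: [0.4908, 0.0858, 0.0577]
orientation: [[-0.992, 0.058, -0.109], [0.123, 0.463, -0.878], [0.0, -0.885, -0.467]]
force: [-0.3, 0.6, -1.5]
gripper_width: 0.0917
finger_force: 0.7
```

arm_command(deltas=[[[0,0,-0.1,0,0,0,91.8],[0,0,-0.15,0,0,0,91.8],[0,0,-0.3,0,0,0,91.8],[0,0,-0.6,0,0,0,91.8],[0,0,-0.8,0,0,0,91.8],[0,0,-0.8,0,0,0,91.8],[0,-0.8,0,0,0,0,91.8],[0,-0.8,0,0,0,0,91.8],[0,0,0,0,0,0,91.8]]])

```text
time_s: 31.18
eef_pos: [0.4996, 0.153, 0.1681]
orientation: [[-0.992, 0.061, -0.108], [0.124, 0.464, -0.877], [-0.003, -0.884, -0.468]]
force: [0.3, 0.4, -0.2]
gripper_width: 0.0922
finger_force: 0.0
```

```bash
python3 - <<'E'
from h import *
s=robot.observe();print(s["force"],s["eef_pos"],s["time_s"])
a=robot.capture("scene")[140:265,265:430];b=robot.capture("top")[170:270,260:420]
a=cv2.resize(a,None,fx=4,fy=4)[:, :];b=cv2.resize(b,None,fx=2,fy=2)
o=np.zeros((500+0,660+0,3),np.uint8);o[:]=a
o=cv2.vconcat([a[:400],np.pad(b,((0,0),(0,340),(0,0)))]);print(o.shape);cv2.imwrite("pics/p11.png",o)
im=robot.capture("top");h=cv2.cvtColor(im,cv2.COLOR_BGR2HSV);m=cv2.inRange(h,(12,60,90),(32,255,255));m[:, :250]=0;m[:,350:]=0;m[:180]=0;m[265:]=0
c=max(cv2.findContours(m,0,1)[0],key=cv2.contourArea);r=cv2.minAreaRect(c);print(r)
for q in cv2.boxPoints(r): print(rest(onz("top",q,.026)))
E
```

```text
[ 0.2565  0.4133 -0.1535] [0.4996 0.153  0.1681] 31.175
(600, 660, 3)
((315.0, 221.0), (50.0, 52.0), 90.0)
[-0.1993  0.0765  0.026 ]
[-0.0555  0.0783  0.026 ]
[-0.0553 -0.0598  0.026 ]
[-0.1955 -0.0616  0.026 ]
```

View pics/p11.png

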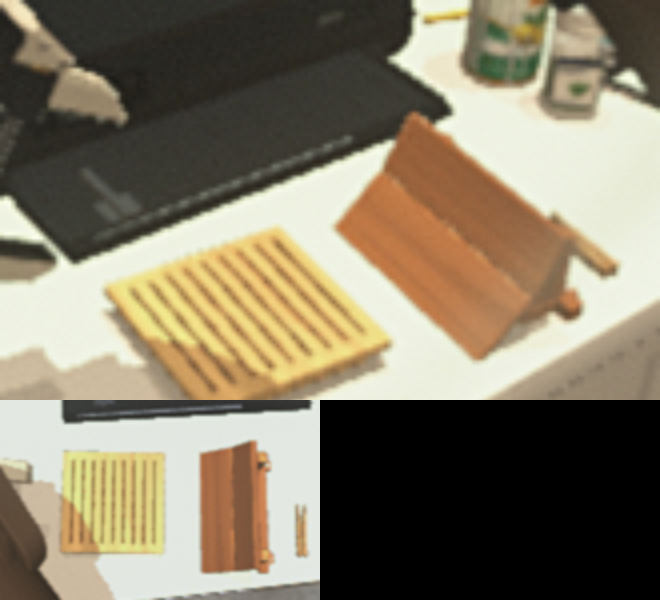

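The stand sits flat on its runners, grooves up, squared with the rest and about 55 mm in front of its foot. The peg is where it was, and the gripper is clear. Handing in.

```bash
python3 -c "
from plant import robot
print(robot.job_done())"
```

```text
the job is handed in; nothing more can be done
None
```

The stand is on its runners, grooves up, about 55 mm in front of the rest and not touching it; I handed the job in at about 31 s of the 67 s limit, after lowering it on a finger to the last 2–3 mm or so.

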